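# Check the mini keg's gas pressure with the push-on gauge

### The job

Take the push-on pressure gauge out of its wooden stand, set it upright over the valve on top of the small steel keg and press it straight down, with about 15 to 20 N and never more than 25 N, keeping it pressed for a full second so that the gas pushes the reading rod out. Then put the gauge back upright and fully down in its stand and let go, with the rod still out so that I can read it. Leave the keg standing where it is and do not disturb the mill, the cup or the jar.

Things in the scene. Friction and masses are not known exactly. Their poses are not given: they have to be found in the camera images.
- gauge: Push-on pressure gauge, loose, 100 mm tall, 0.17 kg. Origin: centre of the nozzle's mouth at the very bottom, z up. Below a round brass nozzle (26 mm outside, 16 mm bore, z 0 to 36 mm); across it a level aluminium barrel along the gauge's x (20 mm thick, 90 mm long, axis at z 48 mm), the steel reading rod leaving its +x end; on top an upright black grip block.
- gauge_mouth (a point): Centre of the nozzle's open mouth (the gauge's origin). In the bore, 10 mm up from the mouth, is a rubber plunger, sprung down with 0.4 N per mm; pushed up, it drives the rod out by the same amount, and when it returns the rod is not drawn back but stays out.
- gauge_grip (a point): Where to pinch the gauge: middle of the black grip block, on the gauge's axis at z 80 mm. The block is 26 mm along the gauge's x and 20 mm along its y, z 56 to 100 mm: take it across y, from above, fingertips not below z 59 mm (the barrel).
- rod (a joint): How far the reading rod has come out of the barrel, m: 0 is fully in (as it starts; its 11 mm knob then ends at gauge x = 55 mm), 0.024 the most. Friction of 0.8 N holds it. A true reading is 0.006 to 0.020, by the unknown pressure in the keg.
- keg: Small steel keg, 108 mm across, top of its dome 110 mm high, about 4 kg, standing loose on the worktop. Origin: centre of its underside, z up. On its axis a brass valve unit rises from the top, and carries a black rubber washer, a post and a thin pin.
- keg_valve (a point): On the keg's axis at the nominal height of the washer's top, 135 mm over the keg's origin. The true height is 127 to 143 mm (the unit is screwed in more or less), is not measured and must be felt. Washer: black rubber, 30 mm across; the nozzle's mouth must press on it to seal. It gives 1 mm per 4 N, at most 4.5 mm, then is hard. A 12 mm post with tapered top rises 8 mm through it.
- pin_top (a point): Nominal top of the valve's pin: 5 mm thick, on the keg's axis, 32 mm over the washer's top, moved up or down with it by up to 8 mm. It enters the nozzle and meets the plunger first; it is then pushed back into the post against a steady force of 3 to 9 N (the unknown gas pressure). After some 22 mm of this the mouth meets the washer.
- stand: Fixed wooden block, 84 x 84 mm and 32 mm high, in which the gauge stands with its nozzle. Origin: centre of its underside. In its middle a round hole of 30 mm, 26 mm deep, from above.
- stand_seat (a point): Centre of the floor of the stand's hole, 6 mm above the worktop; the gauge's mouth rests here when it is fully down.
- mill: Bystander: small salt mill, 44 mm across, 90 mm high. Origin: centre of its underside.
- cup: Bystander: cup with handle, 76 x 100 mm, 62 mm high. Origin: centre of its underside.
- jar: Bystander: spice jar, 41 mm across, 105 mm high. Origin: centre of its underside.
Not all that is in view belongs to the job. Of the things like the stand, leave any that is blue or purple; of the rest the larger one is meant.

How it is judged:
By the outcome, as a careful person would: the job done as asked, in the order asked, and still so for the second after the job is handed in, with the robot touching nothing.
It also fails if it takes over 56 s, if anything falls off the work surface, if the arm or the gripper's body presses on something with over 40 N, if the wrist force passes 120 N, or if a joint passes its speed limit or range.

### The arm

A 7-joint arm with a two-finger parallel gripper is mounted at the origin on a cart in front of the work surface, level with it; the furniture and walls round the work are solid. World frame = base frame: x ahead of the robot, y to its left, z up, the work surface at z = 0. Lengths are in m, angles in rad, forces in N, time in s.
With the tool pointing down it reaches from about 0.425 to 0.925 m from the base axis. Payload 6.8 kg.
Tool frame: the origin (TCP) lies midway between the tips of the shut fingers; the grasp point (between the pads) lies 19 mm behind it (grip_point_offset is the z of the grasp point in the tool frame, in m); z points along the fingers, y is the line along which they close (so a half turn about z gives the same grasp; the last joint's range is limited). The gripper opens to 85 mm and grips with 20 to 120 N. Pads are 22 mm wide; open, the fingers measure 114 mm over their backs; the gripper's body (76 mm by 85 mm) begins 54 mm behind the grasp point. The pads swing forward as they close: fully open they stand 13 mm farther back than shut.
Start: joints at [1.235, 0.477, 0.022, 1.555, -0.011, 1.109, -0.083], TCP at [0.152, -0.658, 0.231] pointing down, gripper open.
Joint ranges: [-2.96, 2.96], [-0.34, 2.1], [-1.41, 1.46], [0.24, 2.44], [-1.37, 4.51], [0.17, 1.92], [-2.96, 2.96]. Speed limits (rad/s): [2.39, 2.39, 3.14, 3.14, 3.14, 3.14, 3.14].

### API

Orientations are given as a rotation vector (axis times angle).
In Python, from bench import get_obs, grab_frame, calibration, hand_in, grip_point_offset gives the robot as it stands.
- The arm moves only by the shell command python3 -m pendant 'ROWS' [OPENING] [FORCE]. ROWS is a JSON object of lists of equal length, an entry for each row: "translation": the shift along the world's x, y, z in units of 25 mm (1.0 is 25 mm), a list of three; "delta_rot": the turn, a rotation vector about the world's x, y, z in units of 5 degrees (1.0 is 5 degrees), a list of three. In form: {"translation": [[dx, dy, dz], ...], "delta_rot": [[rx, ry, rz], ...]}. A call has 1 to 12 rows; each row is the pose to reach, as a shift and turn from the pose commanded when the call began; what a row does not reach only later rows make up. A row lasts 1/8 s, in which the tool goes at most 62.5 mm and 10.7 degrees, less where a joint would pass 70% of its speed; a pose out of reach is approached as far as the arm can. A call with a gripper value outside its range is refused whole. OPENING is the opening, from 0 (shut) to 1 (fully open), set as the call begins (- or left out, the last holds). The fingers move at their own pace and stop on an object; FORCE is the grip in N (left out, the last holds). Time passes only in rows, so rows that repeat a pose let the fingers close. It gives the time, the measured TCP pose, the force, the opening and the grip force at its end, in the units of the state.
- get_obs(): the state, without advancing time (a new reading comes with each control period).
- grab_frame(name): name is "scene" or "side" or "wrist"; returns (picture, depth): 480x640x3 uint8, red, green, blue; 480x640 float32, m along the optical axis (not along the pixel's ray), 0 where there is no reading.
- calibration(name): a dict with "K" (3x3 intrinsics, pixels), "rvec" (rotation vector, rad) and "tvec" (3), from world to camera coordinates, as OpenCV has them. Camera axes: x right, y down, z forward; pixel columns grow to the right and rows downward; lengths in m; the calibration is good to about 2 mm. A picture is of the moment at which its call begins: read the wrist's pose just before it. calibration takes no time and is no camera call; for the wrist camera it gives the pose at the moment of the call.
- hand_in(): hands the job in; it is judged then, once.
The state is a dict: "clock": time; "joints": joint angles; "qvel": joint speeds; "tau": joint torques, N m; "tcp_pos": TCP position; "orientation": TCP orientation; "contact_force": force on the tool from outside, world axes, zero at the start; "moment": the same for the moment, N m; "grip_width": finger opening in m; "gripper_force": force on a finger pad.
Only numpy, scipy, OpenCV 4.12 (cv2) and the standard library are available. Lean on these libraries where they do the work, as an engineer would, in place of code of your own. Each camera call takes 0.05 s, during which the arm holds its last target. There are 200 camera calls.

## Working session

There is one attempt and no reset: what is moved stays moved. The work goes in short steps, Python scripts to look and compute and a shell command to move; the robot and the scene stay as the last step left them, time stands still between calls to the robot, and variables do not carry over. Pictures are saved under pics/ and viewed, at most 10 in all, crops included, and the job is handed in when it is done.

```bash
mkdir -p pics; ls
python3 - <<'E'
from bench import *
import cv2,numpy as np
o=get_obs();print(o['clock'],o['tcp_pos'],o['orientation'],grip_point_offset, o['contact_force'],o['grip_width'])
for n in("scene","side"):
    p,d=grab_frame(n);cv2.imwrite(f"pics/{n}0.png",p[:,:,::-1]);np.save(f"pics/{n}0.npy",d)
    c=calibration(n);R=cv2.Rodrigues(np.array(c['rvec']))[0];print(n,-R.T@np.array(c['tvec']),R[2])
E
```

```text
pics
0.0 [ 0.1522797  -0.65697912  0.23029867] [-3.11942300e+00 -3.56876971e-01  5.91408033e-04] -0.0187 [ 0.98612289  0.85449985 -0.32338415] 0.0855230546170062
scene [-0.46584337  0.6802575   1.19693873] [ 0.58754416 -0.38660497 -0.71086459]
side [-0.04644558  0.56825366  1.34097331] [ 0.36851    -0.34780788 -0.86210792]
```

View pics/scene0.png

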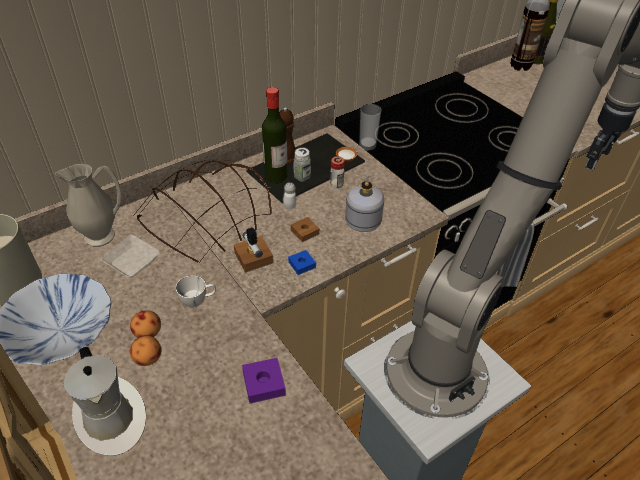

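View pics/side0.png

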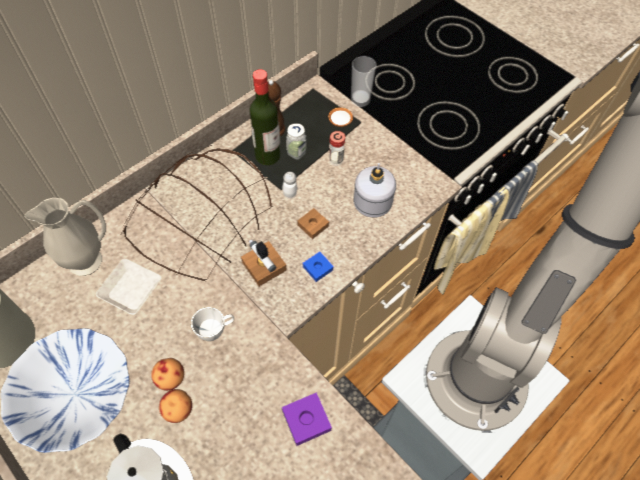

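The scene shows the gauge in the larger brown stand at about (254,250) in "scene" and (264,258) in "side". The keg is at (365,205) and (375,190). A smaller brown block is at (305,229), the blue and purple ones are to be left alone, and a wire dome stands next to the gauge.

```bash
cat > h.py <<'E'
import numpy as np,cv2
from bench import *
def cloud(n,d,c=None):
    c=c or calibration(n);K=np.array(c['K']);R=cv2.Rodrigues(np.array(c['rvec']))[0];t=np.array(c['tvec'])
    v,u=np.mgrid[:480,:640];P=np.stack([(u-K[0,2])/K[0,0]*d,(v-K[1,2])/K[1,1]*d,d],-1)
    W=(P-t)@R; W[d<=0]=np.nan
    return W
E
python3 - <<'E'
from h import *
for n,boxes in (("scene",dict(gauge=(225,220,285,275),keg=(340,175,390,235),small=(285,212,325,245))),("side",dict(gauge=(235,230,295,290),keg=(345,160,405,220),small=(295,200,335,240)))):
    W=cloud(n,np.load(f"pics/{n}0.npy"));p=cv2.imread(f"pics/{n}0.png").astype(int)
    for k,(a,b,c,d) in boxes.items():
        w=W[b:d,a:c].reshape(-1,3);q=p[b:d,a:c].reshape(-1,3)
        def rep(l,m):
            m=m&~np.isnan(w[:,0])
            if m.sum():print(n,k,l,m.sum(),np.round(w[m].mean(0),4),np.round(w[m].min(0),3),np.round(w[m].max(0),3), 'rect',cv2.minAreaRect((w[m,:2]*1000).astype(np.float32)))
        z=w[:,2]
        rep('table',abs(z)<.008)
        if k=='keg':
            rep('top>.118',z>.118);rep('>.15',z>.15);rep('body .03-.09',(z>.03)&(z<.09))
        elif k=='small': rep('top',(z>.015)&(z<.06))
        else:
            brown=(q[:,2]>q[:,0]+35)
            rep('standtop',(z>.026)&(z<.037)&brown);rep('barrel',(z>.048)&(z<.068));rep('grip',(z>.075)&(z<.12));rep('griptop',(z>.1)&(z<.12))
    x={'scene':(205,150,405,290),'side':(225,130,425,290)}[n]
    cv2.imwrite(f"pics/crop_{n}.png",cv2.resize(p[x[1]:x[3],x[0]:x[2]].astype(np.uint8),None,fx=3.7,fy=3.7,interpolation=cv2.INTER_CUBIC))
E
```

```text
scene gauge table 2179 [0.596  0.1404 0.001 ] [ 0.456  0.016 -0.008] [0.741 0.267 0.008] rect ((599.393310546875, 147.69647216796875), (176.30404663085938, 227.85101318359375), 57.70432662963867)
scene gauge standtop 514 [0.5527 0.175  0.0322] [0.509 0.124 0.026] [0.609 0.219 0.037] rect ((558.2362670898438, 170.84681701660156), (86.47168731689453, 93.48117065429688), 82.25562286376953)
scene gauge barrel 174 [0.5656 0.1751 0.0594] [0.51  0.142 0.048] [0.664 0.209 0.068] rect ((588.5271606445312, 185.12179565429688), (63.38329315185547, 153.25344848632812), 81.4724349975586)
scene gauge grip 126 [0.5525 0.1734 0.0962] [0.54  0.158 0.075] [0.575 0.183 0.112] rect ((557.1943359375, 171.47549438476562), (21.541446685791016, 35.73427200317383), 79.37891387939453)
scene gauge griptop 60 [0.5559 0.1719 0.1056] [0.542 0.158 0.1  ] [0.575 0.183 0.112] rect ((558.15771484375, 171.46302795410156), (21.097200393676758, 33.85960388183594), 77.80084228515625)
scene keg table 1369 [ 0.5719 -0.236   0.0011] [ 0.421 -0.379 -0.008] [ 0.716 -0.087  0.008] rect ((571.40869140625, -229.6331787109375), (
[... 2529 characters left out ...]
ect ((511.4579772949219, -173.6610870361328), (4.066878795623779, 11.38821792602539), 13.540130615234375)
side keg body .03-.09 560 [ 0.487  -0.1429  0.0626] [ 0.456 -0.219  0.03 ] [ 0.561 -0.117  0.09 ] rect ((499.40185546875, -158.82369995117188), (108.42413330078125, 72.97541809082031), 36.757713317871094)
side small table 1077 [ 0.5779 -0.0259 -0.    ] [ 0.496 -0.104 -0.008] [0.658 0.058 0.008] rect ((577.1865844726562, -22.751617431640625), (107.30699157714844, 131.62307739257812), 48.0173454284668)
side small top 451 [ 0.5656 -0.0024  0.0224] [ 0.534 -0.036  0.015] [0.599 0.029 0.031] rect ((566.86865234375, -3.167675018310547), (65.3016586303711, 64.99746704101562), 89.51309204101562)
```

View pics/crop_side.png

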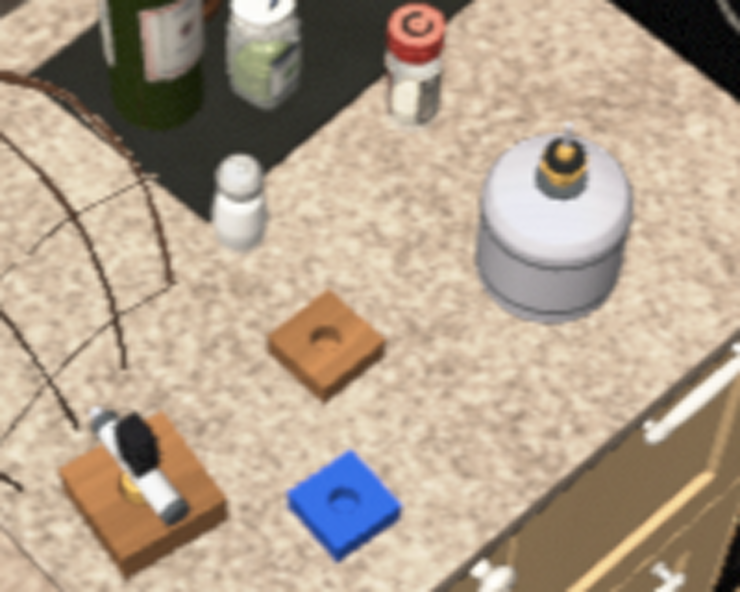

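The crop shows the barrel running from the dark cap near (175,505) to the rod knob near (100,415). That makes gauge +x point away from the robot, towards the wire dome's feet at (75,425).

Run:
```python
from h import *
for n in("scene","side"):
    W=cloud(n,np.load(f"pics/{n}0.npy"));w=W.reshape(-1,3);w=w[~np.isnan(w[:,0])]
    r=np.hypot(w[:,0]-.558,w[:,1]-.173)
    m=(w[:,2]>.05)&(w[:,2]<.066)&(r<.066);c=w[m];ang=np.linalg.svd(c[:,:2]-c[:,:2].mean(0))[2][0]
    print(n,'barrel',m.sum(),c.mean(0),ang,np.degrees(np.arctan(ang[1]/ang[0])),'ext',((c[:,:2]-[.558,.173])@ang).min(),((c[:,:2]-[.558,.173])@ang).max())
    # other tall stuff near gauge
    m=(w[:,2]>.045)&(r>.065)&(r<.2)
    for a in range(-180,180,30):
        t=np.degrees(np.arctan2(w[:,1]-.173,w[:,0]-.558));k=m&(t>=a)&(t<a+30)
        if k.sum():i=np.argmin(np.where(k,r,9));print(' az',a,k.sum(),'near r %.3f'%r[i],w[i].round(3),'maxz',w[k,2].max().round(3))
    # keg region: dome/cyl circle fit at z .05-.085
    k=(w[:,2]>.03)&(w[:,2]<.075)&(np.hypot(w[:,0]-.51,w[:,1]+.176)<.07);a=w[k]
    from scipy.optimize import least_squares
    s=least_squares(lambda q:np.hypot(a[:,0]-q[0],a[:,1]-q[1])-.054,[.51,-.175],loss='soft_l1',f_scale=.003);print('keg',s.x,k.sum())
    k=(w[:,2]>.112)&(np.hypot(w[:,0]-.51,w[:,1]+.176)<.03);print('valve z',np.sort(w[k,2]).round(3)[::4])
    m=(w[:,2]>.05)&(np.hypot(w[:,0]-.51,w[:,1]+.176)>.07)&(np.hypot(w[:,0]-.51,w[:,1]+.176)<.2)
    print('near keg',m.sum(),w[m].min(0) if m.any() else '',w[m].max(0) if m.any() else '')
```

```text
scene barrel 125 [0.5472496  0.17521547 0.06008024] [-0.99899278  0.04487121] -2.571794692629056 ext -0.056076731431939385 0.04801635805396018
 az -60 30 near r 0.134 [0.67  0.1   0.058] maxz 0.094
 az -30 90 near r 0.091 [0.649 0.171 0.052] maxz 0.121
 az 0 140 near r 0.089 [0.642 0.2   0.057] maxz 0.144
 az 30 117 near r 0.098 [0.637 0.232 0.051] maxz 0.133
 az 90 143 near r 0.169 [0.489 0.327 0.056] maxz 0.068
keg [ 0.51089455 -0.178495  ] 417
valve z [0.112 0.112 0.112 0.113 0.113 0.113 0.113 0.114 0.114 0.114 0.115 0.115
 0.115 0.115 0.116 0.117 0.117 0.118 0.118 0.12  0.124 0.13  0.132 0.133
 0.133 0.134 0.135 0.136 0.136 0.137 0.138 0.138 0.139 0.139 0.139 0.14
 0.14  0.141 0.142 0.144 0.145 0.146 0.148 0.155 0.167]
near keg 282 [ 0.65502682 -0.22424703  0.05009531] [ 0.70400246 -0.17855575  0.11519349]
side barrel 184 [0.55617135 0.17578391 0.06011193] [-0.99575922  0.09199765] -5.278540712033715 ext -0.05740814405400226 0.045074507257838625
 az -60 21 near r 0.137 [0.675 0.101 0.047] maxz 0.092
 az -30 104 near r 0.095 [0.653 0.172 0.046] maxz 0.12
 az 0 165 near r 0.092 [0.649 0.19  0.058] maxz 0.145
 az 30 136 near r 0.101 [0.646 0.224 0.045] maxz 0.131
 az 90 136 near r 0.169 [0.488 0.327 0.051] maxz 0.069
keg [ 0.51223615 -0.17625586] 376
valve z [0.112 0.112 0.112 0.113 0.113 0.113 0.113 0.114 0.114 0.115 0.115 0.115
 0.115 0.116 0.116 0.117 0.118 0.127 0.128 0.13  0.132 0.133 0.133 0.134
 0.135 0.135 0.135 0.136 0.136 0.136 0.137 0.137 0.138 0.138 0.139 0.139
 0.14  0.14  0.141 0.141 0.142 0.143 0.144 0.146 0.149 0.151 0.159 0.165]
near keg 325 [ 0.65964663 -0.21985747  0.0507139 ] [ 0.70299728 -0.17667114  0.1142736 ]
```

```bash
python3 -m pendant '{"translation":[[1.5,0.8,1.6],[3.5,2,2.5],[5.2,3.8,3],[7,5.6,3],[8.7,7.4,3],[10.2,9.4,3],[11.5,11.5,3],[12.6,13.8,3],[13.4,16.2,3],[14,18.6,3],[14.4,21,3],[14.4,23.4,3]],"delta_rot":[[0,0,-0.5],[0,0,-1],[0,0,-1.5],[0,0,-2],[0,0,-2.5],[0,0,-3],[0,0,-3.5],[0,0,-4],[0,0,-4],[0,0,-4],[0,0,-4],[0,0,-4]]}' 0.7
```

```text
clock: 1.6
tcp_pos: [0.5126, -0.0702, 0.306]
orientation: [-3.136, 0.189, 0.0]
contact_force: [1.1, 0.8, 0.6]
grip_width: 0.0594
gripper_force: 0.0
```

```bash
python3 -m pendant '{"translation":[[0.4,2.4,0],[0.8,4.8,0],[1.3,7.2,-0.7],[1.8,9.2,-1.5],[1.8,9.8,-2.2],[1.8,9.8,-2.2]],"delta_rot":[[0,0,0],[0,0,0],[0,0,0],[0,0,0],[0,0,0],[0,0,0]]}' 0.7
python3 - <<'E'
from h import *
o=get_obs();c=calibration("wrist");p,d=grab_frame("wrist");cv2.imwrite("pics/w1.png",p[:,:,::-1])
W=cloud("wrist",d,c);np.save("pics/w1.npy",W)
R=cv2.Rodrigues(np.array(c['rvec']))[0];print(o['tcp_pos'],o['orientation'],'cam',-R.T@np.array(c['tvec']),R[2])
w=W.reshape(-1,3);r=np.hypot(w[:,0]-.558,w[:,1]-.173)
for l,lo,hi,rr in(('grip',.097,.115,.03),('barrel',.05,.064,.062),('stand',.026,.036,.065)):
    m=(w[:,2]>lo)&(w[:,2]<hi)&(r<rr)
    if m.sum()>5:print(l,m.sum(),w[m].mean(0),cv2.minAreaRect((w[m,:2]*1000).astype(np.float32)))
E
```

```text
clock: 2.35
tcp_pos: [0.5561, 0.1726, 0.2494]
orientation: [3.135, -0.187, -0.006]
contact_force: [0.6, -1.3, 0.3]
grip_width: 0.0595
gripper_force: 0.0
[0.55607202 0.17261431 0.24942651] [ 3.13456732 -0.18717347 -0.00586043] cam [0.62453218 0.16648257 0.3901957 ] [-0.27179217  0.02945414 -0.96190513]
grip 677 [0.56012659 0.17166756 0.10335566] ((558.9002075195312, 171.66957092285156), (19.72202491760254, 26.535810470581055), 82.73217010498047)
barrel 1224 [0.56924986 0.17053884 0.05986089] ((563.5142822265625, 170.9890594482422), (21.004505157470703, 100.52425384521484), 83.3818588256836)
stand 4330 [0.56052632 0.17147015 0.03040916] ((558.8001098632812, 171.59332275390625), (83.92821502685547, 84.21637725830078), 81.00535583496094)
```

View pics/w1.png

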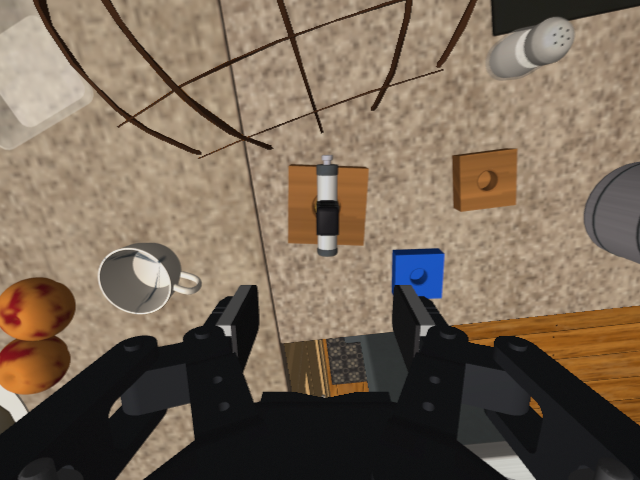

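The wrist view has the gauge at (327,215), lined up with the fingers, with the rod knob at the top (327,158). The measured heights and sizes match those given, and there is clear space around it. I'll descend and grip.

```bash
python3 -m pendant '{"translation":[[0.11,-0.04,-1.5],[0.11,-0.04,-3.5],[0.11,-0.04,-5.3],[0.11,-0.04,-6.5],[0.11,-0.04,-7.0],[0.11,-0.04,-7.2],[0.11,-0.04,-7.2]],"delta_rot":[[0,0,0],[0,0,0],[0,0,0],[0,0,0],[0,0,0],[0,0,0],[0,0,0]]}' 0.7 80
python3 -m pendant '{"translation":[[0,0,0],[0,0,0],[0,0,0],[0,0,0],[0,0,0]],"delta_rot":[[0,0,0],[0,0,0],[0,0,0],[0,0,0],[0,0,0]]}' 0.0 80
```

```text
clock: 3.28
tcp_pos: [0.5611, 0.1711, 0.0724]
orientation: [-3.135, 0.192, -0.003]
contact_force: [0.0, -0.6, -0.4]
grip_width: 0.06
gripper_force: 0.0
clock: 3.9
tcp_pos: [0.5607, 0.1717, 0.0721]
orientation: [-3.135, 0.19, -0.002]
contact_force: [-1.5, 0.0, 6.0]
grip_width: 0.0192
gripper_force: 78.3
```

```bash
python3 -m pendant '{"translation":[[0,0,0.4],[0,0,1.2],[0,0,2.8],[0,0,4.8],[0,0,6.8],[0,0,8],[0,0,8.4],[0,0,8.4]],"delta_rot":[[0,0,0],[0,0,0],[0,0,0],[0,0,0],[0,0,0],[0,0,0],[0,0,0],[0,0,0]]}'
python3 -m pendant '{"translation":[[0,-0.8,0],[-0.1,-2.2,0],[-0.3,-4.4,0],[-0.6,-6.6,0],[-0.9,-8.8,0],[-1.2,-10.2,0],[-1.2,-10.8,0],[-1.2,-10.8,0]],"delta_rot":[[0,0,0],[0,0,0],[0,0,0],[0,0,0],[0,0,0],[0,0,0],[0,0,0],[0,0,0]]}'
python3 - <<'E'
from h import *
o=get_obs();c=calibration("wrist");print(o['tcp_pos'],o['orientation'],o['contact_force'],o['grip_width'])
for n in("wrist","side"):
    c=calibration(n);p,d=grab_frame(n);cv2.imwrite(f"pics/{n}2.png",p[:,:,::-1]);np.save(f"pics/{n}2.npy",cloud(n,d,c))
    print(n,c['rvec'],c['tvec'])
E
```

```text
clock: 4.9
tcp_pos: [0.56, 0.1714, 0.2815]
orientation: [3.136, -0.19, 0.001]
contact_force: [-0.3, -1.4, -1.9]
grip_width: 0.0187
gripper_force: 78.2
clock: 5.9
tcp_pos: [0.5297, -0.0997, 0.2804]
orientation: [-3.135, 0.194, 0.002]
contact_force: [0.3, 0.5, -1.6]
grip_width: 0.0186
gripper_force: 78.2
[ 0.52971426 -0.09965043  0.2804416 ] [-3.13548164e+00  1.93783645e-01  2.31740992e-03] [ 0.25243152  0.46271949 -1.5571771 ] 0.018647350270778087
wrist [-1.94686155  2.20726736  0.30320779] [-0.03173018  0.46935219  0.5700077 ]
side [ 1.14345095 -2.60853793  0.71351566] [0.37759405 0.31866492 1.37082247]
```

View pics/wrist2.png

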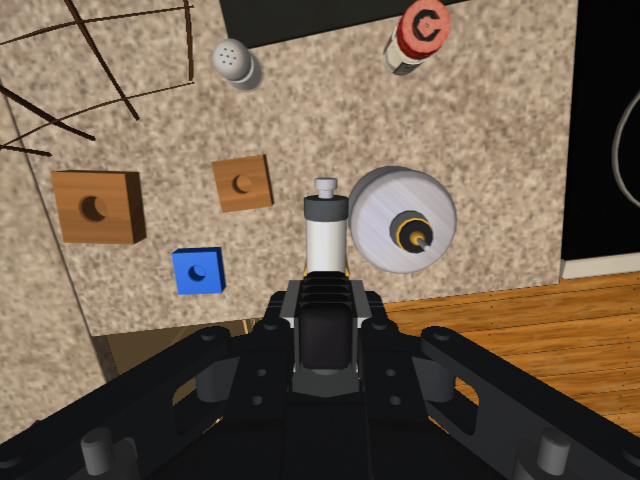

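The wrist view shows the gauge held straight in the fingers, with its knob at (326,182). The washer is at about (413,234) and the pin tip at (428,246). Next I'll measure the valve axis and where the gauge sits in the hand.

Run:
```python
from h import *
from scipy.optimize import least_squares
W=np.load("pics/wrist2.npy");p=cv2.imread("pics/wrist2.png").astype(int)
t=np.array([.52971,-.09965,.28044]);R=cv2.Rodrigues(np.array([-3.1355,.19378,.0023]))[0]
for nm in("wrist","side"):
    W=np.load(f"pics/{nm}2.npy");w=W.reshape(-1,3);w=w[~np.isnan(w[:,0])]
    r=np.hypot(w[:,0]-.511,w[:,1]+.176)
    a=w[(w[:,2]>.088)&(w[:,2]<.116)&(r<.07)]
    s=least_squares(lambda q:np.hypot(a[:,0]-q[0],a[:,1]-q[1])-(q[2]-q[3]*(a[:,2]-.1)),[.511,-.176,.04,1],loss='soft_l1',f_scale=.002);print(nm,'dome fit',len(a),s.x)
    m=(w[:,2]>.125)&(w[:,2]<.146)&(r<.022);e=cv2.minAreaRect((w[m,:2]*1000).astype(np.float32));print(' washer',m.sum(),w[m].mean(0),e, cv2.minEnclosingCircle((w[m,:2]*1000).astype(np.float32)), np.percentile(w[m,2],[10,30,50,70,90]).round(4))
    h=np.histogram(w[m,2],np.arange(.125,.147,.001))[0];print(' hist',h)
    m=(w[:,2]>.15)&(r<.015);print(' pin',m.sum(),w[m].mean(0) if m.any() else '',w[m].round(4)[::max(1,m.sum()//8)])
W=np.load("pics/wrist2.npy")
# gauge in tool frame
g=(W-t)@R
for v in (182,190,200,207,212,230,250,265):
    print(v,g[v,326].round(4),W[v,326].round(4))
for v in(210,235,260):
    row=g[v,290:365];k=(row[:,2]>-.05)&(row[:,2]<.06);print(v,'y ext',row[k,1].min().round(4),row[k,1].max().round(4))
print('block top',g[320,326],g[350,326],g[290,326])
w=np.load("pics/side2.npy").reshape(-1,3);gg=(w-t)@R;k=(abs(gg[:,0])<.08)&(abs(gg[:,1])<.02)&(gg[:,2]>.015)&(gg[:,2]<.075)
print('side: below-grip pts',k.sum(),gg[k].min(0),gg[k].max(0));k&=gg[:,2]>.035;print('nozzle',k.sum(),gg[k].min(0),gg[k].max(0),gg[k].mean(0))
```

```text
wrist dome fit 7292 [ 0.50936809 -0.1773266   0.04235707  1.88513585]
 washer 980 [ 0.51291572 -0.17452117  0.13639493] ((510.97955322265625, -175.90806579589844), (30.803646087646484, 32.3085823059082), 38.271240234375) ((510.2540588378906, -176.43910217285156), 16.408504486083984) [0.1308 0.1361 0.1367 0.1373 0.1414]
 hist [  0   2   6  15  20  66  49  17  12  12  74 309 253  30   6   5  17  26
  27  19  15]
 pin 86 [ 0.51110579 -0.17584591  0.16267374] [[ 0.5125 -0.1763  0.1511]
 [ 0.5121 -0.1752  0.1551]
 [ 0.5126 -0.1762  0.1602]
 [ 0.5122 -0.1772  0.1622]
 [ 0.5119 -0.1781  0.1644]
 [ 0.51   -0.174   0.162 ]
 [ 0.5105 -0.1743  0.1665]
 [ 0.5101 -0.1761  0.1685]
 [ 0.5091 -0.1783  0.1689]]
side dome fit 939 [ 0.5125281  -0.17703552  0.04208346  1.43204687]
 washer 108 [ 0.50931228 -0.17215115  0.13632152] ((511.281005859375, -174.66854858398438), (29.053327560424805, 29.94354248046875), 37.87303161621094) ((511.6930236816406, -173.78640747070312), 17.035385131835938) [0.1311 0.1346 0.1362 0.1381 0.1417]
 hist [ 1  1  1  2  4  2  5  4  8  9 14 12 12  6  8  5  6  1  1  3  3]
 pin 
[... 556 characters left out ...]
686]
207 [ 0.0412 -0.0012  0.0094] [ 0.5707 -0.1035  0.271 ]
212 [ 0.039  -0.0012  0.0086] [ 0.5686 -0.1032  0.2718]
230 [ 0.0303 -0.0012  0.0103] [ 0.5599 -0.1022  0.2701]
250 [ 0.021  -0.0012  0.0091] [ 0.5507 -0.101   0.2713]
265 [ 0.0135 -0.0012  0.0094] [ 0.5432 -0.1001  0.2711]
210 y ext -0.0118 0.0094
235 y ext -0.011 0.0086
260 y ext -0.013 0.0116
block top [ 0.00780703 -0.00142805 -0.03242604] [-0.0046665  -0.00143748 -0.03211282] [ 0.01118135 -0.00134788 -0.01403469]
side: below-grip pts 174 [-0.04772296 -0.01783748  0.01501149] [0.04583363 0.00748484 0.06791293]
nozzle 84 [-0.01448871 -0.01783748  0.03501674] [0.00821676 0.00313523 0.06791293] [-0.0064822  -0.01034988  0.05043114]
```

```bash
python3 -m pendant '{"translation":[[-0.2,-0.8,0],[-0.5,-2,0],[-0.65,-2.8,0],[-0.69,-3.1,-0.3],[-0.69,-3.1,-0.8],[-0.69,-3.1,-1],[-0.69,-3.1,-1]],"delta_rot":[[0,0,0],[0,0,0],[0,0,0],[0,0,0],[0,0,0],[0,0,0],[0,0,0]]}'
python3 - <<'E'
from h import *
o=get_obs();print(o['tcp_pos'],o['orientation'],o['contact_force'])
out=[]
for n,b in(("side",(340,120,420,210)),("scene",(330,130,400,215))):
    p,d=grab_frame(n);q=p[b[1]:b[3],b[0]:b[2],::-1];out.append(cv2.resize(q,(400,500),interpolation=cv2.INTER_CUBIC))
    w=cloud(n,d).reshape(-1,3);t=o['tcp_pos'];r=np.hypot(w[:,0]-.511,w[:,1]+.176)
    k=(r<.03)&(w[:,2]>t[2]-.066)&(w[:,2]<t[2]-.035);a=w[k]
    from scipy.optimize import least_squares
    s=least_squares(lambda q:np.hypot(a[:,0]-q[0],a[:,1]-q[1])-.013,[.511,-.176],loss='soft_l1',f_scale=.002).x if k.sum()>8 else None
    k2=(r<.03)&(w[:,2]>.126)&(w[:,2]<.139);e=w[k2];s2=least_squares(lambda q:np.hypot(e[:,0]-q[0],e[:,1]-q[1])-.0145,[.511,-.176],loss='soft_l1',f_scale=.002).x
    k3=(r<.02)&(w[:,2]>.15)&(w[:,2]<t[2]-.072)
    print(n,'nozzle',k.sum(),s,a[:,2].min(),'washer side',k2.sum(),s2,'pin',k3.sum(),w[k3].mean(0))
cv2.imwrite("pics/align.png",np.hstack(out))
E
```

```text
clock: 6.88
tcp_pos: [0.5128, -0.1749, 0.2555]
orientation: [-3.135, 0.188, 0.002]
contact_force: [0.6, -0.4, -0.6]
grip_width: 0.0189
gripper_force: 78.3
[ 0.51283489 -0.1748873   0.25552145] [-3.13529029e+00  1.87696421e-01  2.12601617e-03] [ 0.5898237  -0.38381422 -0.59145337]
side nozzle 81 [ 0.51265265 -0.17387375] 0.19003469001379988 washer side 79 [ 0.5119359  -0.17659347] pin 13 [ 0.51103736 -0.174583    0.16013805]
scene nozzle 80 [ 0.512233   -0.17566179] 0.1899429971553173 washer side 54 [ 0.50997858 -0.17804596] pin 12 [ 0.50952931 -0.17675316  0.16145608]
```

View pics/align.png

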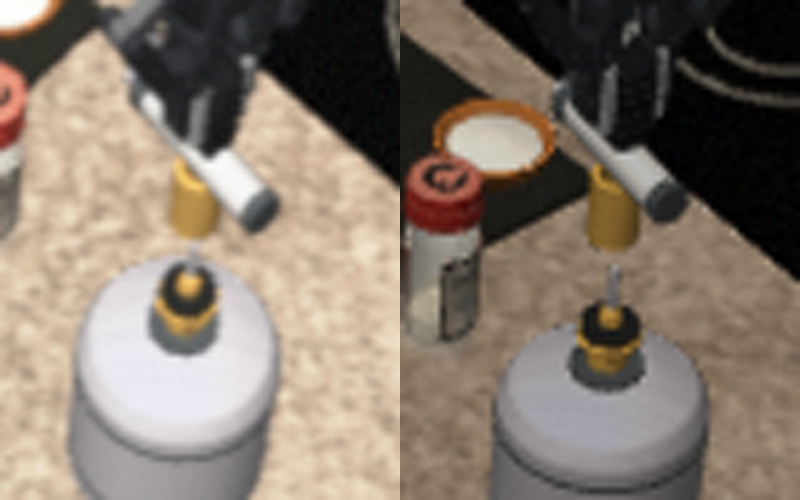

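Both fixed views, (190,220)/(190,285) and (613,230)/(610,330), show the nozzle about 2 mm off in +y. That agrees with the wrist measurement, so I'll correct it and lower the gauge slowly.

```bash
python3 -m pendant '{"translation":[[-0.03,-0.1,0],[-0.03,-0.1,-0.15],[-0.03,-0.1,-0.35],[-0.03,-0.1,-0.5],[-0.03,-0.1,-0.5],[-0.03,-0.1,-0.5]],"delta_rot":[[0,0,0],[0,0,0],[0,0,0],[0,0,0],[0,0,0],[0,0,0]]}'
python3 - <<'E'
from h import *
for i in range(3):
    o=get_obs();print(o['tcp_pos'].round(4),o['contact_force'].round(2));grab_frame("side")
E
```

```text
clock: 7.72
tcp_pos: [0.5123, -0.1786, 0.2439]
orientation: [-3.136, 0.19, -0.0]
contact_force: [0.3, 0.4, -1.4]
grip_width: 0.0191
gripper_force: 78.3
[ 0.5123 -0.1786  0.2439] [ 0.26  0.45 -1.44]
[ 0.5123 -0.1786  0.2439] [-0.33 -0.11 -1.86]
[ 0.5123 -0.1786  0.244 ] [-0.64 -0.74 -1.18]
```

```bash
python3 -m pendant '{"translation":[[0,0.04,-0.08],[0,0.04,-0.16],[0,0.04,-0.24],[0,0.04,-0.32],[0,0.04,-0.4],[0,0.04,-0.48],[0,0.04,-0.56],[0,0.04,-0.64],[0,0.04,-0.72],[0,0.04,-0.8],[0,0.04,-0.88],[0,0.04,-0.88]],"delta_rot":[[0,0,0],[0,0,0],[0,0,0],[0,0,0],[0,0,0],[0,0,0],[0,0,0],[0,0,0],[0,0,0],[0,0,0],[0,0,0],[0,0,0]]}'
python3 - <<'E'
from h import *
for i in range(3):
    o=get_obs();print(o['tcp_pos'].round(4),o['contact_force'].round(2),o['moment'].round(2));grab_frame("side")
E
```

```text
clock: 9.38
tcp_pos: [0.5123, -0.1776, 0.2218]
orientation: [3.136, -0.19, 0.0]
contact_force: [0.0, 1.2, 0.8]
grip_width: 0.019
gripper_force: 78.4
[ 0.5123 -0.1776  0.2218] [0.01 1.15 0.76] [ 0.04  0.19 -0.02]
[ 0.5123 -0.1776  0.2219] [-0.52  0.14  0.6 ] [0.04 0.1  0.04]
[ 0.5122 -0.1776  0.2218] [-0.09  0.1   0.97] [0.03 0.12 0.05]
```

```bash
python3 -m pendant '{"translation":[[0,0,-0.04],[0,0,-0.08],[0,0,-0.12],[0,0,-0.16],[0,0,-0.2],[0,0,-0.24],[0,0,-0.28],[0,0,-0.32],[0,0,-0.36],[0,0,-0.4],[0,0,-0.44],[0,0,-0.44]],"delta_rot":[[0,0,0],[0,0,0],[0,0,0],[0,0,0],[0,0,0],[0,0,0],[0,0,0],[0,0,0],[0,0,0],[0,0,0],[0,0,0],[0,0,0]]}'
python3 - <<'E'
from h import *
for i in range(2):
    o=get_obs();print(o['tcp_pos'].round(4),o['contact_force'].round(2),o['moment'].round(2));grab_frame("side")
E
```

```text
clock: 11.02
tcp_pos: [0.5123, -0.1776, 0.2108]
orientation: [3.136, -0.19, 0.0]
contact_force: [-0.5, -1.4, 4.5]
grip_width: 0.0194
gripper_force: 78.8
[ 0.5123 -0.1776  0.2108] [-0.47 -1.37  4.49] [-0.03  0.1  -0.02]
[ 0.5123 -0.1776  0.2108] [-0.59 -0.34  4.06] [-0.08  0.11  0.04]
```

```bash
python3 -m pendant '{"translation":[[0,0,-0.02],[0,0,-0.04],[0,0,-0.06],[0,0,-0.08],[0,0,-0.1],[0,0,-0.12],[0,0,-0.14],[0,0,-0.16],[0,0,-0.16]],"delta_rot":[[0,0,0],[0,0,0],[0,0,0],[0,0,0],[0,0,0],[0,0,0],[0,0,0],[0,0,0],[0,0,0]]}'
python3 - <<'E'
from h import *
for i in range(2):
    o=get_obs();print(o['tcp_pos'].round(4),o['contact_force'].round(2),o['moment'].round(2));grab_frame("side")
E
```

```text
clock: 12.25
tcp_pos: [0.5122, -0.1776, 0.2068]
orientation: [3.136, -0.19, 0.0]
contact_force: [0.3, -1.1, 3.8]
grip_width: 0.0188
gripper_force: 78.9
[ 0.5122 -0.1776  0.2068] [ 0.27 -1.08  3.84] [-0.13  0.04  0.04]
[ 0.5122 -0.1776  0.2068] [-0.25  0.36  3.61] [-0.1   0.03  0.06]
```

```bash
python3 -m pendant '{"translation":[[0,0,-0.02],[0,0,-0.04],[0,0,-0.06],[0,0,-0.08],[0,0,-0.08]],"delta_rot":[[0,0,0],[0,0,0],[0,0,0],[0,0,0],[0,0,0]]}'
python3 -m pendant '{"translation":[[0,0,-0.02],[0,0,-0.04],[0,0,-0.06],[0,0,-0.06]],"delta_rot":[[0,0,0],[0,0,0],[0,0,0],[0,0,0]]}'
```

```text
clock: 12.98
tcp_pos: [0.5122, -0.1776, 0.2048]
orientation: [3.136, -0.19, 0.0]
contact_force: [-0.0, -0.6, 2.5]
grip_width: 0.0193
gripper_force: 78.9
clock: 13.48
tcp_pos: [0.5123, -0.1776, 0.2037]
orientation: [3.136, -0.191, 0.0]
contact_force: [-1.5, -0.1, 6.9]
grip_width: 0.0187
gripper_force: 79.3
```

```bash
python3 -m pendant '{"translation":[[0,0,-0.02],[0,0,-0.04],[0,0,-0.04]],"delta_rot":[[0,0,0],[0,0,0],[0,0,0]]}'
python3 - <<'E'
from h import *
for i in range(3):
    o=get_obs();print(o['tcp_pos'].round(4),o['contact_force'].round(2));grab_frame("side")
E
```

```text
clock: 13.85
tcp_pos: [0.5123, -0.1776, 0.203]
orientation: [3.136, -0.19, 0.001]
contact_force: [-2.8, -0.4, 9.6]
grip_width: 0.0187
gripper_force: 79.8
[ 0.5123 -0.1776  0.203 ] [-2.81 -0.42  9.61]
[ 0.5123 -0.1776  0.203 ] [-2.17 -0.22  9.51]
[ 0.5123 -0.1776  0.203 ] [-2.66 -1.31  9.22]
```

```bash
python3 -m pendant '{"translation":[[0,0,-0.02],[0,0,-0.04],[0,0,-0.06],[0,0,-0.06]],"delta_rot":[[0,0,0],[0,0,0],[0,0,0],[0,0,0]]}'
python3 - <<'E'
from h import *
for i in range(3):
    o=get_obs();print(o['tcp_pos'].round(4),o['contact_force'].round(2));grab_frame("side")
E
```

```text
clock: 14.5
tcp_pos: [0.5124, -0.1776, 0.202]
orientation: [3.135, -0.191, 0.001]
contact_force: [-3.6, 0.4, 12.7]
grip_width: 0.0191
gripper_force: 80.5
[ 0.5124 -0.1776  0.202 ] [-3.6   0.42 12.69]
[ 0.5124 -0.1776  0.2021] [-3.41 -0.29 14.12]
[ 0.5124 -0.1776  0.2021] [-3.36  0.25 12.46]
```

```bash
python3 -m pendant '{"translation":[[0,0,-0.02],[0,0,-0.045],[0,0,-0.045]],"delta_rot":[[0,0,0],[0,0,0],[0,0,0]]}'
python3 - <<'E'
from h import *
for i in range(3):
    o=get_obs();print(o['tcp_pos'].round(4),o['contact_force'].round(2));grab_frame("side")
E
python3 -m pendant '{"translation":[[0,0,0],[0,0,0],[0,0,0],[0,0,0],[0,0,0],[0,0,0],[0,0,0],[0,0,0],[0,0,0],[0,0,0],[0,0,0]],"delta_rot":[[0,0,0],[0,0,0],[0,0,0],[0,0,0],[0,0,0],[0,0,0],[0,0,0],[0,0,0],[0,0,0],[0,0,0],[0,0,0]]}'
```

```text
clock: 15.02
tcp_pos: [0.5125, -0.1777, 0.2013]
orientation: [3.135, -0.191, 0.001]
contact_force: [-4.1, -0.3, 16.1]
grip_width: 0.0194
gripper_force: 80.9
[ 0.5125 -0.1777  0.2013] [-4.11 -0.31 16.15]
[ 0.5125 -0.1776  0.2013] [-3.71  0.57 16.33]
[ 0.5125 -0.1777  0.2013] [-4.51  1.07 16.28]
clock: 16.55
tcp_pos: [0.5125, -0.1777, 0.2013]
orientation: [3.135, -0.191, 0.002]
contact_force: [-4.5, 0.3, 16.1]
grip_width: 0.0193
gripper_force: 80.9
```

```bash
python3 -m pendant '{"translation":[[0,0,0.05],[0,0,0.12],[0,0,0.22],[0,0,0.36],[0,0,0.52],[0,0,0.7],[0,0,0.95],[0,0,1.3],[0,0,1.8],[0,0,2.5],[0,0,3.2],[0,0,3.2]],"delta_rot":[[0,0,0],[0,0,0],[0,0,0],[0,0,0],[0,0,0],[0,0,0],[0,0,0],[0,0,0],[0,0,0],[0,0,0],[0,0,0],[0,0,0]]}'
python3 -m pendant '{"translation":[[0.1,0.8,0],[0.4,2.6,0],[0.7,4.8,0],[1,7,0],[1.3,9.2,0],[1.6,11.4,0],[1.85,12.9,0],[1.92,13.7,0],[1.92,13.92,0],[1.92,13.92,0],[1.92,13.92,0]],"delta_rot":[[0,0,0],[0,0,0],[0,0,0],[0,0,0],[0,0,0],[0,0,0],[0,0,0],[0,0,0],[0,0,0],[0,0,0],[0,0,0]]}'
python3 - <<'E'
from h import *
o=get_obs();c=calibration("wrist");p,d=grab_frame("wrist");cv2.imwrite("pics/w3.png",p[:,:,::-1]);W=cloud("wrist",d,c)
t=o['tcp_pos'];R=cv2.Rodrigues(np.array(o['orientation']))[0];print(t,o['orientation'],o['contact_force'])
g=(W-t)@R
for v in (150,158,166,172,178,184,190,200,207,212,230,250,265,290,320,350):print(v,g[v,326].round(4))
w=W.reshape(-1,3);m=(w[:,2]>.024)&(w[:,2]<.037)&(abs(w[:,0]-.559)<.07)&(abs(w[:,1]-.172)<.07);print('stand',m.sum(),cv2.minAreaRect((w[m,:2]*1000).astype(np.float32)))
E
```

```text
clock: 18.05
tcp_pos: [0.5133, -0.1778, 0.2818]
orientation: [3.135, -0.19, 0.006]
contact_force: [0.2, 0.5, -0.8]
grip_width: 0.0189
gripper_force: 78.5
clock: 19.42
tcp_pos: [0.5604, 0.1683, 0.2796]
orientation: [3.134, -0.195, 0.0]
contact_force: [-0.4, -0.1, -1.2]
grip_width: 0.019
gripper_force: 78.5
[0.56044118 0.16833103 0.2796207 ] [ 3.13446379e+00 -1.94538389e-01  3.44375431e-05] [-0.43920685 -0.12824439 -1.18789028]
150 [ 6.200e-02 -1.000e-04  2.805e-01]
158 [ 0.0625 -0.0012  0.0122]
166 [ 0.0588 -0.0012  0.0164]
172 [ 0.0562 -0.0012  0.0151]
178 [ 0.0535 -0.0012  0.0155]
184 [ 0.0507 -0.0012  0.0164]
190 [ 0.0477 -0.0012  0.0176]
200 [ 0.0442 -0.0012  0.01  ]
207 [ 0.0414 -0.0012  0.0081]
212 [ 0.0388 -0.0012  0.0097]
230 [ 0.0304 -0.0013  0.0096]
250 [ 0.0208 -0.0013  0.0097]
265 [ 0.0132 -0.0013  0.01  ]
290 [ 0.0112 -0.0014 -0.014 ]
320 [ 0.0073 -0.0014 -0.0315]
350 [-0.0046 -0.0015 -0.0322]
stand 2765 ((558.7877197265625, 171.2722625732422), (83.58822631835938, 84.13279724121094), 81.1562728881836)
```

View pics/w3.png

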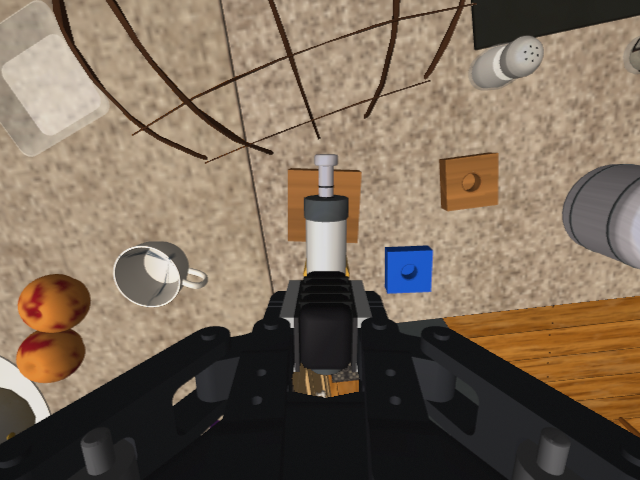

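The rod shows about 11 mm out, its knob having moved from 0.0517 to 0.0625 in the tool frame. The gauge has not shifted in the grip, and the stand is right below at (325,205). Lowering to just above the hole, then checking x and y.

```bash
python3 -m pendant '{"translation":[[0,0,-0.6],[0,0,-2],[0,0,-3.8],[0,0,-5.4],[0,0,-6.2],[0,0,-6.4],[0,0,-6.4],[0,0,-6.4]],"delta_rot":[[0,0,0],[0,0,0],[0,0,0],[0,0,0],[0,0,0],[0,0,0],[0,0,0],[0,0,0]]}'
```

```text
clock: 20.48
tcp_pos: [0.5609, 0.1707, 0.1208]
orientation: [-3.135, 0.191, -0.003]
contact_force: [-0.6, 0.8, -0.8]
grip_width: 0.0185
gripper_force: 78.5
```

```bash
python3 -m pendant '{"translation":[[0,0.03,-0.2],[0,0.03,-0.4],[0,0.03,-0.6],[0,0.03,-0.8],[0,0.03,-1],[0,0.03,-1.2],[0,0.03,-1.4],[0,0.03,-1.6],[0,0.03,-1.75],[0,0.03,-1.83],[0,0.03,-1.83]],"delta_rot":[[0,0,0],[0,0,0],[0,0,0],[0,0,0],[0,0,0],[0,0,0],[0,0,0],[0,0,0],[0,0,0],[0,0,0],[0,0,0]]}'
```

```text
clock: 21.85
tcp_pos: [0.5602, 0.1712, 0.0738]
orientation: [3.136, -0.19, -0.0]
contact_force: [0.8, 0.5, -1.3]
grip_width: 0.0188
gripper_force: 78.5
```

No contact yet, and 2–3 mm to go.

```bash
python3 -m pendant '{"translation":[[0,0,-0.03],[0,0,-0.06],[0,0,-0.08],[0,0,-0.1],[0,0,-0.1]],"delta_rot":[[0,0,0],[0,0,0],[0,0,0],[0,0,0],[0,0,0]]}'
```

```text
clock: 22.48
tcp_pos: [0.5603, 0.1712, 0.0721]
orientation: [3.136, -0.191, 0.001]
contact_force: [-1.5, -1.0, 5.1]
grip_width: 0.019
gripper_force: 79.5
```

It is seated, at the same height and force as when I picked it up. Releasing and withdrawing.

```bash
python3 -m pendant '{"translation":[[0,0,0],[0,0,0],[0,0,0],[0,0,0],[0,0,0]],"delta_rot":[[0,0,0],[0,0,0],[0,0,0],[0,0,0],[0,0,0]]}' 0.6 40
python3 -m pendant '{"translation":[[0,0,0.3],[0,0,1],[0,0,2.4],[0,0,4.4],[0,0,6.4],[0,0,7.4],[0,0,7.4],[0,0,7.4]],"delta_rot":[[0,0,0],[0,0,0],[0,0,0],[0,0,0],[0,0,0],[0,0,0],[0,0,0],[0,0,0]]}'
python3 - <<'E'
from h import *
o=get_obs();c=calibration("wrist");p,d=grab_frame("wrist");cv2.imwrite("pics/w4.png",p[:,:,::-1]);w=cloud("wrist",d,c).reshape(-1,3)
r=np.hypot(w[:,0]-.559,w[:,1]-.172)
for l,lo,hi,rr in(('grip',.097,.115,.03),('barrel',.05,.066,.08),('stand',.026,.036,.065)):
    m=(w[:,2]>lo)&(w[:,2]<hi)&(r<rr)
    print(l,m.sum(),w[m].mean(0),cv2.minAreaRect((w[m,:2]*1000).astype(np.float32)))
w=cloud("side",grab_frame("side")[1]).reshape(-1,3)
m=(w[:,2]>.125)&(w[:,2]<.146)&(np.hypot(w[:,0]-.511,w[:,1]+.176)<.022);print('washer',cv2.minAreaRect((w[m,:2]*1000).astype(np.float32)))
E
```

```text
clock: 23.1
tcp_pos: [0.5602, 0.1712, 0.0714]
orientation: [3.136, -0.19, -0.0]
contact_force: [-0.3, 0.7, 0.5]
grip_width: 0.0514
gripper_force: 0.0
clock: 24.1
tcp_pos: [0.5596, 0.1709, 0.256]
orientation: [3.135, -0.19, -0.001]
contact_force: [0.5, -0.3, -0.8]
grip_width: 0.0513
gripper_force: 0.0
grip 637 [0.5600201  0.17198095 0.10341745] ((559.0809936523438, 172.3851318359375), (19.948772430419922, 26.36073875427246), 83.40303039550781)
barrel 1254 [0.57238999 0.17040728 0.05950528] ((568.472900390625, 170.74298095703125), (21.07986831665039, 110.51512908935547), 82.76148223876953)
stand 4124 [0.56040619 0.17113903 0.03040487] ((558.70458984375, 171.36416625976562), (83.53534698486328, 84.29645538330078), 81.16908264160156)
washer ((510.6095886230469, -173.8617401123047), (28.407941818237305, 31.15540313720703), 44.73490524291992)
```

View pics/w4.png

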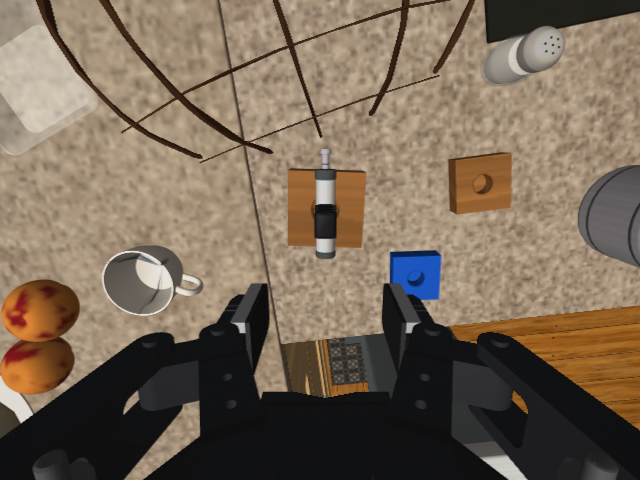

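The picture shows the gauge upright and fully down in the stand at (325,215), at the same top height as before. The rod is about 10 mm out at (325,155), and the keg hasn't moved.

```bash
python3 -c "from bench import *; print(hand_in())"
```

```text
the job is handed in; nothing more can be done
None
```

Job handed in at about 24 s: I pressed the gauge on the keg valve at about 17.7 N for over 1.5 s, then put it back upright and fully down in its stand with the rod about 10–11 mm out; the keg is where it was, and the mill, cup and jar were not touched.

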